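Put the red game on the display stand

ROBOT

A 6-joint arm with a two-finger parallel gripper is mounted at the origin on the work surface. World frame = base frame: x ahead of the robot, y to its left, z up, the work surface at z = 0. Lengths are in m, angles in rad, forces in N, time in s.
With the tool pointing down it reaches from about 0.35 to 0.975 m from the base axis. Payload 4.9 kg.
Tool frame: the origin (TCP) lies on the centre line of the jaws, within the pads' length; the fingertips stand 14 mm ahead of it and the grasp point (between the pads) lies 5 mm behind it; z points along the fingers, y is the line along which they close (so a half turn about z gives the same grasp; the last joint's range is limited). The gripper opens to 85 mm and grips with 20 to 120 N. Pads are 22 mm wide; open, the fingers measure 114 mm over their backs; the gripper's body (76 mm by 85 mm) begins 54 mm behind the grasp point. The pads swing forward as they close: fully open they stand 13 mm farther back than shut.
Start: joints at [1.103, 0.053, 1.613, -0, 1.476, -0.119], TCP at [0.214, 0.587, 0.245] pointing down, gripper open.
Joint ranges: [-3.01, 3.01], [-1.01, 2.22], [0.06, 2.58], [-1.02, 4.17], [0.09, 2.62], [-3.14, 3.14]. Speed limits (rad/s): [2.57, 2.57, 3.14, 3.14, 3.14, 3.14].

INTERFACE

Orientations are given as a unit quaternion [w, x, y, z].
In Python, from plant import * gives the robot as it stands.
- The arm moves only by the tool send_rows, never from a script. Its argument "steps" is a list of rows, each an object with "translation": the shift along the tool's x, y, z in cm, a list of three; "delta_rot": the turn, a rotation vector about the tool's x, y, z in rad, a list of three; "jaw": the finger opening in cm, from 0 to 8.54. In form: [{"translation": [dx, dy, dz], "delta_rot": [rx, ry, rz], "jaw": jaw}, ...]. A call has exactly 8 rows; each row is the pose to reach, as a shift and turn from the pose commanded when the call began, along the tool's axes at that moment; what a row does not reach only later rows make up. A row lasts 1/10 s, in which the tool goes at most 50 mm and 8.59 degrees, less where a joint would pass 70% of its speed; a pose out of reach is approached as far as the arm can. A call with a gripper value outside its range is refused whole. The fingers move at their own pace and stop on an object; the grip force is fixed at half the most. Time passes only in rows, so rows that repeat a pose let the fingers close, or fill a call up. It gives the time, the measured TCP pose, the force, the opening and the grip force at its end, in the units of the state.
- state(): the state, without advancing time (a new reading comes with each control period).
- grab_frame(name): name is "side" or "top"; returns a dict with "pixels" (384x512x3 uint8, blue, green, red), "range_z" (384x512 float32, m along the optical axis (not along the pixel's ray), 0 where there is no reading), "fx", "fy", "cx", "cy" (pixels), "rvec" (rotation vector, rad) and "tvec" (3), from world to camera coordinates, as OpenCV has them. Camera axes: x right, y down, z forward; pixel columns grow to the right and rows downward; lengths in m; the calibration is good to about 2 mm. A picture is of the moment at which its call begins.
- job_done(): hands the job in; it is judged then, once.
The state is a dict: "time": time; "joint_pos": joint angles; "joint_vel": joint speeds; "joint_efforts": joint torques, N m; "tool_pos": TCP position; "tool_rot": TCP orientation; "contact_force": force on the tool from outside, world axes, zero at the start; "ft_torque": the same for the moment, N m; "gripper_width": opening from 0.0 (shut) to 1.0 (fully open); "grasp_force": force on a finger pad.
Only numpy, scipy, OpenCV 4.12 (cv2) and the standard library are available. Lean on these libraries where they do the work, as an engineer would, in place of code of your own. Each camera call takes 0.05 s, during which the arm holds its last target. There are 200 camera calls.

TASK

Put the red board game on the wooden display stand so that it is shown to the customers: standing upright in the stand behind its front lip, centred, leaning back against the backrest, with its cover facing out over the lip. Set it down gently, do not drop it, let go of it, and leave the blue and green games standing where they are.

Things in the scene. Friction and masses are not known exactly. Their poses are not given: they have to be found in the camera images.
- red_game: Red game box standing on the table: 34 mm thick (x), 100 wide (y), 130 tall (z, up), about 0.26 kg. Cover, the +x face with a cream disc and dark pawn, faces away from the robot within 25 deg. Origin: middle of the cover's LOWER EDGE, so the box fills x -34 to 0, y -50 to 50, z 0 to 130 mm.
- rest: Rest of the fixed pale wood stand: ledge with backrest square to it, 84 mm wide, leaning back 14 deg to the robot. Origin: middle of their inner corner, 75 mm above the table. x: along the ledge to the front lip (away from robot within 25 deg, rising 14 deg); y: along the corner; z: up the backrest (70 mm tall, 8 thick). Ledge top z=0, clear x 0 to 52 mm; lip x 52-58, 12 mm high. Base 120x100 mm.
- blue_game: The blue game, a bystander: small upright board-game box, 34 mm thick (its x), 100 mm wide (its y), 130 mm tall (its z), about 0.26 kg; same origin and axes as the red game (cover's lower edge, cover +x).
- green_game: The green game, a bystander: small upright board-game box, 34 mm thick (its x), 100 mm wide (its y), 130 mm tall (its z), about 0.26 kg; same origin and axes as the red game (cover's lower edge, cover +x).
Things that resemble listed ones, but are neither listed nor needed, are in the scene too. Of the things that look like the red_game, the smallest one is meant.

How it is judged:
At the end, for the whole second after the job is handed in: Red game at rest in the stand, right way up: cover's lower edge 26 to 56 mm from the backrest (cover outward), at most 11 mm above the ledge, middle within 20 mm of the stand's, upright edges within 17 degrees of the backrest, width within 10 degrees of the stand's (x of red_game in the frame of rest between 0.026 and 0.056 m and y of red_game in the frame of rest between -0.02 and 0.02 m and z of red_game in the frame of rest between -0.005 and 0.011 m and angle between the z axis of red_game and the z axis of rest, either way round below 0.3 rad and angle between the y axis of red_game and the y axis of rest, either way round below 0.18 rad and angle between red_game's own z axis and vertical below 0.7 rad and linear speed of red_game below 0.02 m/s and angular speed of red_game below 0.1 rad/s); the robot touches nothing.
It fails at once if the blue game is shifted by over 30 mm or tipped (distance of blue_game from where it was at the start of the episode above 0.03 m or angle between blue_game's own z axis and vertical above 0.3 rad).
It fails at once if the green game is shifted by over 30 mm or tipped (distance of green_game from where it was at the start of the episode above 0.03 m or angle between green_game's own z axis and vertical above 0.3 rad).
It fails at once if the red game is dropped or slammed into the stand (it comes within 40 mm of the ledge faster than 0.7 m/s) (distance between red_game and rest below 0.08 m and z of red_game in the frame of rest between -0.02 and 0.04 m and linear speed of red_game above 0.7 m/s).
It also fails if it takes over 43 s, if anything falls off the work surface, if the arm or the gripper's body presses on something with over 40 N, if the wrist force passes 120 N, or if a joint passes its speed limit or range.

## Working session

There is one attempt and no reset: what is moved stays moved. The work goes in short steps, Python scripts to look and compute and a tool call to move; the robot and the scene stay as the last step left them, time stands still between calls to the robot, and variables do not carry over. Pictures are saved under pics/ and viewed, at most 10 in all, crops included, and the job is handed in when it is done.

Besides the shell and the picture viewer there is one more tool, called after "Emit:" by a JSON object that holds its "op" and its "data", one argument or row to a line. send_rows: Moves the arm, as the interface text tells. Its arguments: {"type":"object","properties":{"steps":{"type":"array","items":{"type":"object","properties":{"translation":{"type":"array","items":{"type":"number"}},"delta_rot":{"type":"array","items":{"type":"number"}},"jaw":{"type":"number"}}}}},"required":["steps"]}

```bash
mkdir -p pics; cat > h.py <<'E'
from plant import *
import numpy as np, cv2
def cloud(f):
    z=f["range_z"]; v,u=np.mgrid[:z.shape[0],:z.shape[1]]
    R=cv2.Rodrigues(np.array(f["rvec"],float))[0]; t=np.array(f["tvec"],float).ravel()
    c=np.dstack([(u-f["cx"])/f["fx"]*z,(v-f["cy"])/f["fy"]*z,z])
    P=(c-t)@R; P[z<=0]=np.nan
    return P
E
python3 - <<'E'
from h import *
fs={n:grab_frame(n) for n in("side","top")}
cv2.imwrite("pics/a.png",np.hstack([cv2.resize(fs[n]["pixels"],(400,300)) for n in fs]))
for n in fs:
    np.save(n+".npy",fs[n],allow_pickle=True)
    cv2.imwrite(f"pics/{n}.png",cv2.resize(fs[n]["pixels"],(768,576)))
    f=fs[n];R=cv2.Rodrigues(np.array(f["rvec"],float))[0];print(n,-R.T@np.array(f["tvec"]).ravel(),R[2],f["fx"])
print(state())
E
```

```text
side [ 0.12957241 -0.79689599  1.08763783] [ 0.32774819  0.60539028 -0.7253163 ] 482.518917220501
top [0.4450674  0.05636148 1.45327581] [ 0.10231264  0.00651351 -0.99473097] 482.0002257765103
{'time': 0.1, 'joint_pos': array([ 1.10302202e+00,  5.33121189e-02,  1.61418088e+00,  1.05654565e-05,
        1.47598264e+00, -1.18954304e-01]), 'joint_vel': array([ 0.00073962, -0.00169713, -0.00304619, -0.00044597,  0.00090576,
       -0.00042564]), 'joint_efforts': array([ 1.02448619e-03, -3.94903207e+01, -3.71363211e+01, -1.06602433e-04,
        3.86772183e-03,  1.69846260e-06]), 'tool_pos': array([0.21334189, 0.58688347, 0.24415829]), 'tool_rot': array([-2.77289821e-04,  1.73527539e-01,  9.84828567e-01, -8.99749283e-04]), 'contact_force': array([-0.24218139, -0.0284497 ,  0.64936155]), 'ft_torque': array([-0.0521569 , -0.00244085, -0.00865647]), 'grasp_force': 0.0, 'gripper_width': 1.0028650466663505}
```

View pics/side.png

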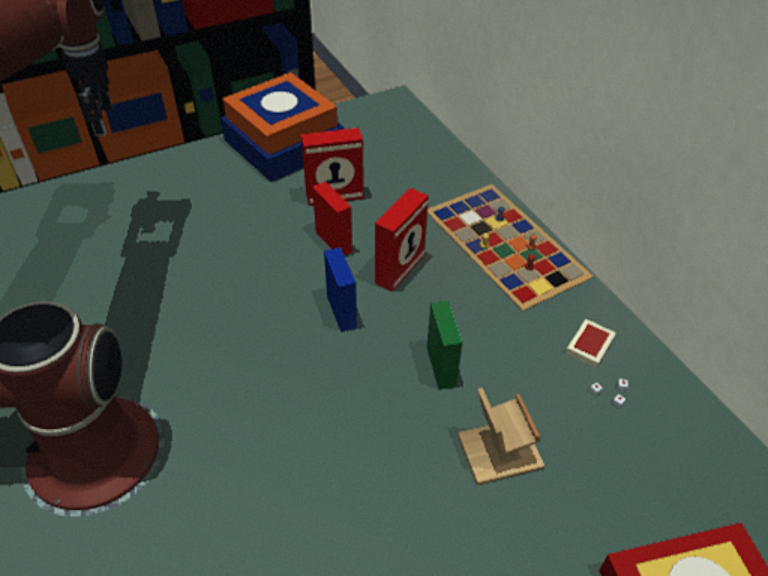

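View pics/top.png

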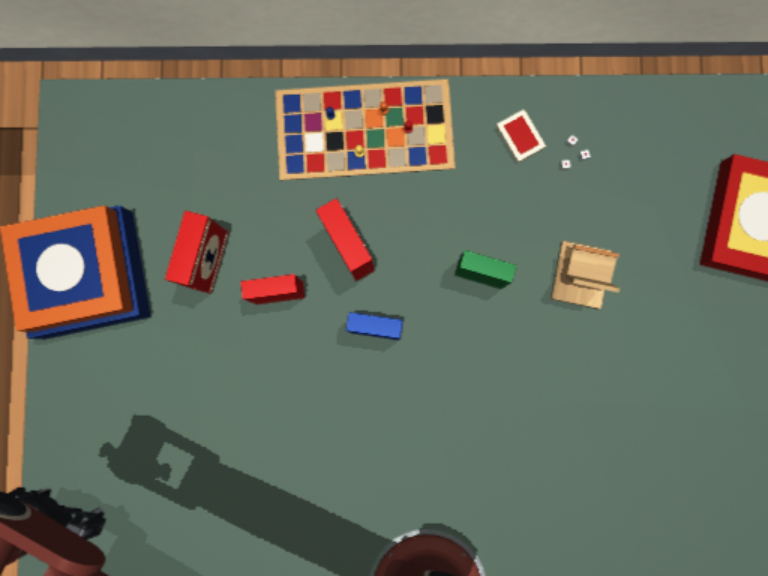

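Side view (768-px scale): three red boxes at (333,165), (333,216) and (402,240), blue at (340,288), green at (444,345), the stand at (503,440). In the top view the reds are at (197,250), (272,288) and (345,240); the one at (272,288) looks the smallest and its cover faces up in the image (away from the robot). Next I measure and confirm this.

```bash
python3 - <<'E'
from h import *
fs={n:np.load(n+".npy",allow_pickle=True).item() for n in("side","top")}
np.set_printoptions(precision=4,suppress=True)
# boxes
for n,f in fs.items():
    P=cloud(f); hsv=cv2.cvtColor(f["pixels"],cv2.COLOR_BGR2HSV); h,s,v=cv2.split(hsv)
    ms={"red":((h<8)|(h>172))&(s>150)&(v>70),"blue":(abs(h.astype(int)-115)<10)&(s>150)&(v>50),"green":(abs(h.astype(int)-65)<12)&(s>150)&(v>30)}
    for k,m in ms.items():
        m=m&(P[...,2]>.05)&(P[...,2]<.3)&(P[...,0]>.2)
        c,L,st,ce=cv2.connectedComponentsWithStats(m.astype(np.uint8))
        for i in range(1,c):
            if st[i,4]<60: continue
            q=P[L==i]; zt=np.percentile(q[:,2],97); tp=q[q[:,2]>zt-.012]
            r=cv2.minAreaRect((tp[:,:2]*1000).astype(np.float32))
            print(n,k,ce[i].round(),"ztop %.4f"%zt,"rect",np.round(r[0],1),np.round(r[1],1),round(r[2],1))
# stand
A=[]
for n,f in fs.items():
    P=cloud(f); hsv=cv2.cvtColor(f["pixels"],cv2.COLOR_BGR2HSV); h,s,v=cv2.split(hsv)
    m=(h>8)&(h<25)&(s>50)
    u0,v0,u1,v1=(300,255,370,325) if n=="side" else (365,155,420,208)
    k=np.zeros_like(m);k[v0:v1,u0:u1]=1
    q=P[m&k&(P[...,2]>.003)]; q=q[~np.isnan(q[:,0])]; A.append(q)
    b=q[q[:,2]<.03]; r=cv2.minAreaRect((b[:,:2]*1000).astype(np.float32)); print(n,len(q),"base",r,"z",np.percentile(q[:,2],[2,10,30,50,70,90,98]))
np.save("stand.npy",np.array(A,dtype=object),allow_pickle=True)
c1=cv2.resize(fs["side"]["pixels"][80:200,190:300],None,fx=4.5,fy=4.5,interpolation=cv2.INTER_CUBIC)
c2=cv2.resize(fs["top"]["pixels"][155:210,360:420],(300,275),interpolation=cv2.INTER_CUBIC)
im=np.zeros((540,800,3),np.uint8);im[:c1.shape[0],:c1.shape[1]]=c1;im[:275,500:]=c2
c3=cv2.resize(fs["side"]["pixels"][255:325,300:370],(260,260),interpolation=cv2.INTER_CUBIC);im[280:540,500:760]=c3
cv2.imwrite("pics/crop.png",im)
E
```

```text
side red [225.  96.] ztop 0.1748 rect [648.  432.1] [ 55.  128.7] 74.6
side red [218. 133.] ztop 0.1391 rect [589.2 347.4] [216.7  55.2] 80.8
side red [263. 152.] ztop 0.1736 rect [670.9 150.5] [137.4  44.7] 29.3
side red [461. 366.] ztop 0.0650 rect [ 730.3 -620.5] [ 80.  220.7] 75.1
side blue [186.  68.] ztop 0.1327 rect [619.5 678.5] [138.8 139.8] 11.2
side blue [172.  95.] ztop 0.0773 rect [525.9 644.2] [ 91.1 234.9] 34.5
side blue [227. 187.] ztop 0.1346 rect [508.4  96. ] [105.8  34.2] 82.0
side green [297. 225.] ztop 0.1342 rect [ 615.3 -114.8] [99.  32.4] 73.0
top red [491. 145.] ztop 0.0648 rect [ 726.7 -632.3] [113.2 220.9] 76.2
top red [230. 158.] ztop 0.1734 rect [670.9 152.1] [130.5  43.6] 29.6
top red [127. 166.] ztop 0.1733 rect [648.6 434.5] [ 44.7 129.9] 74.9
top red [180. 192.] ztop 0.1344 rect [581.1 293.1] [34.8 98.8] 7.1
top blue [ 70. 194.] ztop 0.0749 rect [619.7 678.5] [219.  217.1] 11.5
top blue [ 40. 178.] ztop 0.1305 rect [620.8 680.4] [138.  139.1] 11.2
top blue [249. 217.] ztop 0.1351 rect [509.   98.4] [97.9 34.1] 81.4
top green [320. 183.] ztop 0.1324 rect [ 602.9 -103. ] [99.2 22.5] 59.0
side 2166 base ((613.2894897460938, -315.7048645019531), (100.26544189453125, 119.81907653808594), 77.86902618408203) z [0.0073 0.0113 0.0135 0.017  0.0827 0.1014 0.1434]
top 1438 base ((613.109375, -322.597900390625), (118.95010375976562, 122.75825500488281), 77.03399658203125) z [0.0061 0.0092 0.0128 0.0755 0.0824 0.1028 0.1431]
```

View pics/crop.png

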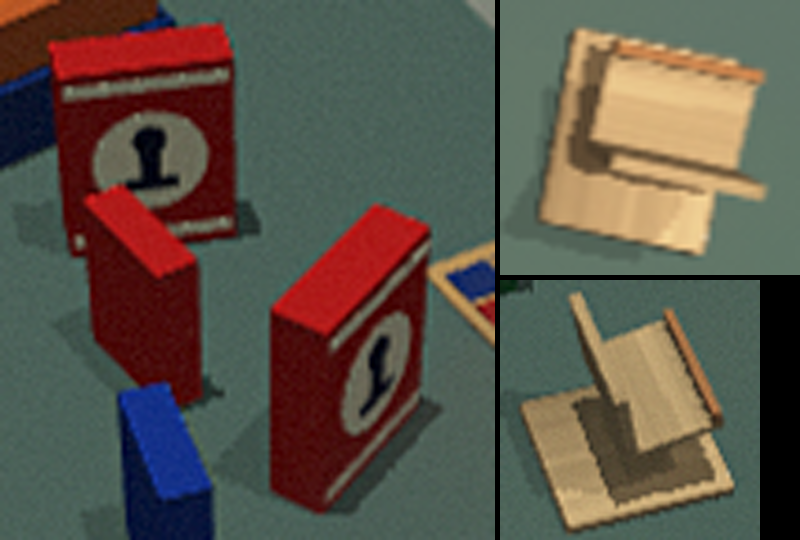

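The red boxes at (127,166) and (230,158) in the top image (512 px wide) have 130x45 mm tops at 174 mm. The one at (180,192) has a 99x35 mm top at about 133 mm, matching 34x100x130, so that is the smallest and the one meant. The crop confirms it: small red with its plain back towards the camera, at (145,290). Next I fit the stand.

```bash
cat >> h.py <<'E'
from scipy.spatial.transform import Rotation as Ro
def rot(s): q=s["tool_rot"]; return Ro.from_quat([q[1],q[2],q[3],q[0]])
def Rtool(yaw,tilt=0):
    # tool y along box +x, tool z = -box z ; box leaning back by tilt
    B=(Ro.from_euler("z",yaw,degrees=True)*Ro.from_euler("y",-tilt,degrees=True)).as_matrix()
    return Ro.from_matrix(np.column_stack([B[:,1],B[:,0],-B[:,2]])),B
def go(p,R,s=None):
    """delta (cm), rotvec from measured pose; picks the half-turn nearest"""
    s=s or state(); r0=rot(s)
    c=[(r0.inv()*x).as_rotvec() for x in (R,R*Ro.from_euler("z",np.pi))]
    print("d_cm",np.round(r0.inv().apply(np.array(p)-s["tool_pos"])*100,2),"rv",np.round(min(c,key=np.linalg.norm),3),"other",np.round(max(c,key=np.linalg.norm),3))
E
python3 - <<'E'
from h import *
np.set_printoptions(precision=4,suppress=True)
A=np.load("stand.npy",allow_pickle=True)
for n,q in zip(("side","top"),A):
    q=q.astype(float)
    for yaw in (-12.5,):
        for deg in (yaw,):
            B=Rtool(deg,14)[1]
            w=q@B      # rest-axis coords, origin at world
            c0=np.array([.613,-.317,.075])@B; w=w-c0
            up=q[:,2]>.045
            led=w[up&(w[:,0]>-.01)&(abs(w[:,2]-np.median(w[up][:,2]))<.05)]
            hz,e=np.histogram(w[up][:,2],30); k=hz.argmax(); z0=(e[k]+e[k+1])/2
            L=w[up&(abs(w[:,2]-z0)<.005)]
            z0=np.median(L[:,2])
            Bk=w[up&(w[:,2]>z0+.02)]
            lip=w[up&(w[:,2]>z0+.008)&(w[:,2]<z0+.016)&(w[:,0]>.02)]
            print(n,"ledge z",z0,len(L),"x",np.percentile(L[:,0],[1,99]),"y",np.percentile(L[:,1],[1,99]))
            g=np.linalg.lstsq(np.c_[L[:,:2],np.ones(len(L))],L[:,2],rcond=None)[0];print(" slope",g)
            print(" back",len(Bk),"x",np.percentile(Bk[:,0],[3,50,97]),"y",np.percentile(Bk[:,1],[1,99]),"ztop",np.percentile(Bk[:,2],99))
            g=np.linalg.lstsq(np.c_[Bk[:,1:],np.ones(len(Bk))],Bk[:,0],rcond=None)[0];print(" bslope",g)
            print(" lip",len(lip),"x",np.percentile(lip[:,0],[2,50,98]),"y",np.percentile(lip[:,1],[1,99]))
            if len(lip): g=np.polyfit(lip[:,1],lip[:,0],1);print(" lip yaw err deg",np.degrees(np.arctan(-g[0])))
go([.581,.293,.28],Rtool(7.1)[0])
E
```

```text
side ledge z 0.004897598929975447 621 x [-0.0215  0.0388] y [-0.0398  0.0437]
 slope [0.0051 0.003  0.0047]
 back 197 x [-0.0219 -0.0193 -0.014 ] y [-0.0405  0.0429] ztop 0.07810837271006255
 bslope [-0.0269  0.0645 -0.0231]
 lip 73 x [0.0381 0.0407 0.0438] y [-0.0386  0.0426]
 lip yaw err deg 0.901095325393588
top ledge z 0.0036121843569487527 506 x [-0.0151  0.0419] y [-0.0371  0.0457]
 slope [0.0023 0.0023 0.0035]
 back 145 x [-0.0229 -0.0175 -0.0149] y [-0.0371  0.0459] ztop 0.0788240869757076
 bslope [-0.0198 -0.0831 -0.0124]
 lip 55 x [0.0369 0.0399 0.0427] y [-0.036   0.0414]
 lip yaw err deg -0.035219695150926204
d_cm [-44.6  -15.06  -3.57] rv [-0.002  0.001  1.098] other [-0.001 -0.002 -2.044]
```

Emit:
{"op": "send_rows", "data": {
  "steps": [
    {"translation": [-4, -1.4, -1.5], "delta_rot": [0, 0, 0.1], "jaw": 8.5},
    {"translation": [-8, -2.8, -3], "delta_rot": [0, 0, 0.2], "jaw": 8.5},
    {"translation": [-12, -4.2, -3.5], "delta_rot": [0, 0, 0.33], "jaw": 8.5},
    {"translation": [-16, -5.5, -3.5], "delta_rot": [0, 0, 0.45], "jaw": 8.5},
    {"translation": [-20, -6.9, -3.5], "delta_rot": [0, 0, 0.57], "jaw": 8.5},
    {"translation": [-24, -8.2, -3.5], "delta_rot": [0, 0, 0.7], "jaw": 8.5},
    {"translation": [-28, -9.5, -3.5], "delta_rot": [0, 0, 0.82], "jaw": 8.5},
    {"translation": [-31, -10.5, -3.5], "delta_rot": [0, 0, 0.95], "jaw": 8.5}
  ]
}}

```text
time: 0.9
tool_pos: [0.4705, 0.3809, 0.2796]
tool_rot: [0.0, 0.607, 0.794, -0.0]
contact_force: [0.9, 0.3, -0.3]
gripper_width: 0.995
grasp_force: 0.0
```

```bash
python3 -c "
from h import *
go([.581,.293,.28],Rtool(7.1)[0]); print(state()['time'],state()['joint_pos'])"
```

```text
d_cm [-11.38   8.36  -0.03] rv [-0.001  0.001  0.142] other [-1.e-03 -1.e-03 -3.e+00]
0.9 [ 5.57786304e-01 -1.11583659e-02  1.62065865e+00 -3.52253276e-04
  1.53296716e+00  2.92380471e-01]
```

Emit:
{"op": "send_rows", "data": {
  "steps": [
    {"translation": [-3.5, 2.6, 0], "delta_rot": [0, 0, 0.05], "jaw": 8.5},
    {"translation": [-7, 5.1, 0], "delta_rot": [0, 0, 0.1], "jaw": 8.5},
    {"translation": [-9.5, 7, 0], "delta_rot": [0, 0, 0.142], "jaw": 8.5},
    {"translation": [-11, 8, 0], "delta_rot": [0, 0, 0.142], "jaw": 8.5},
    {"translation": [-11.4, 8.35, 0], "delta_rot": [0, 0, 0.142], "jaw": 8.5},
    {"translation": [-11.4, 8.35, 1.5], "delta_rot": [0, 0, 0.142], "jaw": 8.5},
    {"translation": [-11.4, 8.35, 3], "delta_rot": [0, 0, 0.142], "jaw": 8.5},
    {"translation": [-11.4, 8.35, 4], "delta_rot": [0, 0, 0.142], "jaw": 8.5}
  ]
}}

```text
time: 1.7
tool_pos: [0.5781, 0.2961, 0.2372]
tool_rot: [-0.001, 0.659, 0.752, -0.002]
contact_force: [-0.1, -0.3, -0.8]
gripper_width: 0.997
grasp_force: 0.0
```

```bash
python3 -c "
from h import *
go([.581,.293,.102],Rtool(7.1)[0])"
```

```text
d_cm [-0.34  0.29 13.52] rv [-0.004  0.001  0.008] other [-1.000e-03 -6.000e-03 -3.134e+00]
```

Emit:
{"op": "send_rows", "data": {
  "steps": [
    {"translation": [-0.2, 0.2, 2], "delta_rot": [0, 0, 0.01], "jaw": 8.5},
    {"translation": [-0.3, 0.3, 4.5], "delta_rot": [0, 0, 0.01], "jaw": 8.5},
    {"translation": [-0.3, 0.3, 7], "delta_rot": [0, 0, 0.01], "jaw": 8.5},
    {"translation": [-0.3, 0.3, 9.5], "delta_rot": [0, 0, 0.01], "jaw": 8.5},
    {"translation": [-0.3, 0.3, 11.5], "delta_rot": [0, 0, 0.01], "jaw": 8.5},
    {"translation": [-0.3, 0.3, 13], "delta_rot": [0, 0, 0.01], "jaw": 8.5},
    {"translation": [-0.3, 0.3, 13.5], "delta_rot": [0, 0, 0.01], "jaw": 8.5},
    {"translation": [-0.3, 0.3, 13.5], "delta_rot": [0, 0, 0.01], "jaw": 8.5}
  ]
}}

```text
time: 2.5
tool_pos: [0.5826, 0.2929, 0.1043]
tool_rot: [-0.0, 0.663, 0.748, -0.001]
contact_force: [0.9, -0.3, 0.6]
gripper_width: 0.996
grasp_force: 0.0
```

```bash
python3 -c "
from h import *
go([.581,.293,.102],Rtool(7.1)[0])"
```

```text
d_cm [ 0.03 -0.16  0.23] rv [-0.002  0.    -0.003] other [1.000e-03 3.000e-03 3.138e+00]
```

Within about 2 mm. Close the jaws, with a small correction.

Emit:
{"op": "send_rows", "data": {
  "steps": [
    {"translation": [0, -0.1, 0.1], "delta_rot": [0, 0, 0], "jaw": 6},
    {"translation": [0, -0.1, 0.1], "delta_rot": [0, 0, 0], "jaw": 4.5},
    {"translation": [0, -0.1, 0.1], "delta_rot": [0, 0, 0], "jaw": 3.8},
    {"translation": [0, -0.1, 0.1], "delta_rot": [0, 0, 0], "jaw": 3},
    {"translation": [0, -0.1, 0.1], "delta_rot": [0, 0, 0], "jaw": 2},
    {"translation": [0, -0.1, 0.1], "delta_rot": [0, 0, 0], "jaw": 2},
    {"translation": [0, -0.1, 0.1], "delta_rot": [0, 0, 0], "jaw": 2},
    {"translation": [0, -0.1, 0.1], "delta_rot": [0, 0, 0], "jaw": 2}
  ]
}}

```text
time: 3.3
tool_pos: [0.5828, 0.2928, 0.1055]
tool_rot: [0.0, 0.663, 0.748, 0.0]
contact_force: [-1.8, 0.2, 5.6]
gripper_width: 0.394
grasp_force: 60.7
```

```bash
python3 -c "
from h import *
s=state();print(s['grasp_force'],s['gripper_width']*85,s['contact_force'],s['tool_pos'])
f=grab_frame('side');cv2.imwrite('pics/g.png',cv2.resize(f['pixels'][30:200,150:320],None,fx=3,fy=3))"
```

```text
60.74379086494446 33.49445936754854 [-1.80749757  0.19295325  5.64566857] [0.58281807 0.29283482 0.10548052]
```

View pics/g.png

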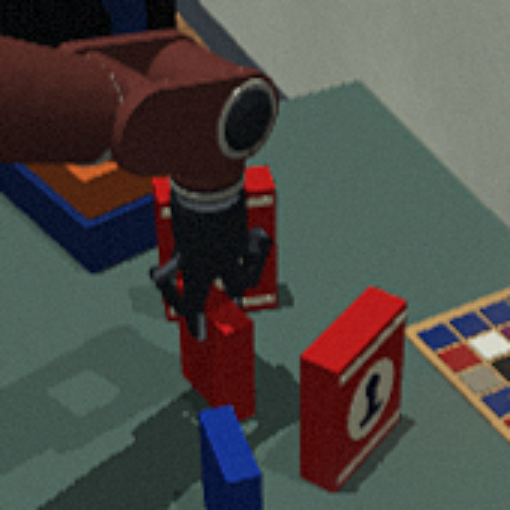

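The crop shows the jaws holding the small red box across its thickness near the top (at about (215,310)), with a 60 N grip. Lift.

Emit:
{"op": "send_rows", "data": {
  "steps": [
    {"translation": [0, 0, -1], "delta_rot": [0, 0, 0], "jaw": 2},
    {"translation": [0, 0, -3], "delta_rot": [0, 0, 0], "jaw": 2},
    {"translation": [0, 0, -6], "delta_rot": [0, 0, 0], "jaw": 2},
    {"translation": [0, 0, -10], "delta_rot": [0, 0, 0], "jaw": 2},
    {"translation": [0, 0, -14], "delta_rot": [0, 0, 0], "jaw": 2},
    {"translation": [0, 0, -17.5], "delta_rot": [0, 0, 0], "jaw": 2},
    {"translation": [0, 0, -20], "delta_rot": [0, 0, 0], "jaw": 2},
    {"translation": [0, 0, -21.5], "delta_rot": [0, 0, 0], "jaw": 2}
  ]
}}

```text
time: 4.15
tool_pos: [0.5829, 0.2927, 0.3217]
tool_rot: [0.001, 0.663, 0.748, 0.001]
contact_force: [0.1, -0.4, -3.0]
gripper_width: 0.389
grasp_force: 60.2
```

```bash
cat >> h.py <<'E'
R_,B_=Rtool(-12.3,14)
O_=np.array([.613,-.317,.075])+B_@np.array([-.015,.003,.0038])
def place(x,y,z): # TCP for red origin at rest coords
    return O_+B_@(np.array([x,y,z])+[-.017,0,.1055])
E
python3 -c "
from h import *
s=state();print(O_,s['grasp_force'],s['gripper_width']*85,s['tool_pos'],place(.038,0,.12))
p=place(.038,0,.12);go(p,R_);p[2]=.325;go(p,Rtool(-12.3)[0])"
```

```text
[ 0.59852054 -0.31077249  0.0750583 ] 60.16138672828674 33.0952136379141 [0.58290731 0.29268394 0.32172387] [ 0.56512788 -0.30349171  0.29894034]
d_cm [-58.98  -8.9    2.23] rv [-0.239 -0.042  0.333] other [ 0.059 -0.338 -2.789]
d_cm [-58.98  -8.89  -0.38] rv [ 0.003 -0.001  0.335] other [ 1.000e-03  4.000e-03 -2.807e+00]
```

Emit:
{"op": "send_rows", "data": {
  "steps": [
    {"translation": [-1, 0, 0], "delta_rot": [0, 0, 0.01], "jaw": 2},
    {"translation": [-3, -0.5, 0], "delta_rot": [0, 0, 0.02], "jaw": 2},
    {"translation": [-6, -0.9, 0], "delta_rot": [0, 0, 0.04], "jaw": 2},
    {"translation": [-9.5, -1.4, 0], "delta_rot": [0, 0, 0.06], "jaw": 2},
    {"translation": [-13, -2, 0], "delta_rot": [0, 0, 0.08], "jaw": 2},
    {"translation": [-16.5, -2.5, 0], "delta_rot": [0, 0, 0.1], "jaw": 2},
    {"translation": [-20, -3, 0], "delta_rot": [0, 0, 0.12], "jaw": 2},
    {"translation": [-23.5, -3.5, 0], "delta_rot": [0, 0, 0.14], "jaw": 2}
  ]
}}

```text
time: 4.95
tool_pos: [0.574, 0.0523, 0.3159]
tool_rot: [-0.002, 0.715, 0.699, -0.002]
contact_force: [-0.3, -0.2, -3.6]
gripper_width: 0.388
grasp_force: 60.2
```

```bash
python3 -c "
from h import *
p=place(.038,0,.12);p[2]=.325;go(p,Rtool(-12.3)[0])"
```

```text
d_cm [-35.59  -0.09  -0.89] rv [-0.005  0.001  0.192] other [-2.000e-03 -8.000e-03 -2.949e+00]
```

Emit:
{"op": "send_rows", "data": {
  "steps": [
    {"translation": [-3.5, 0, -0.3], "delta_rot": [0, 0, 0.02], "jaw": 2},
    {"translation": [-7.5, 0, -0.6], "delta_rot": [0, 0, 0.05], "jaw": 2},
    {"translation": [-12, 0, -0.9], "delta_rot": [0, 0, 0.08], "jaw": 2},
    {"translation": [-16.5, 0, -0.9], "delta_rot": [0, 0, 0.11], "jaw": 2},
    {"translation": [-21, 0, -0.9], "delta_rot": [0, 0, 0.13], "jaw": 2},
    {"translation": [-25, 0, -0.9], "delta_rot": [0, 0, 0.15], "jaw": 2},
    {"translation": [-28.5, 0, -0.9], "delta_rot": [0, 0, 0.17], "jaw": 2},
    {"translation": [-31, 0, -0.9], "delta_rot": [0, 0, 0.18], "jaw": 2}
  ]
}}

```text
time: 5.75
tool_pos: [0.567, -0.2579, 0.3246]
tool_rot: [-0.002, 0.775, 0.631, -0.001]
contact_force: [-0.1, 0.1, -3.5]
gripper_width: 0.391
grasp_force: 60.2
```

```bash
python3 -c "
from h import *
go(place(.040,0,.1),R_)"
```

```text
d_cm [-4.51  1.44  4.45] rv [-0.25  -0.002  0.01 ] other [ 3.000e-03 -3.900e-01 -3.107e+00]
```

Emit:
{"op": "send_rows", "data": {
  "steps": [
    {"translation": [-2, 0, 0], "delta_rot": [-0.02, 0, 0], "jaw": 2},
    {"translation": [-3.5, 0.3, 0], "delta_rot": [-0.06, 0, 0], "jaw": 2},
    {"translation": [-4.5, 0.6, 0.5], "delta_rot": [-0.1, 0, 0.01], "jaw": 2},
    {"translation": [-4.5, 0.9, 1.5], "delta_rot": [-0.15, 0, 0.01], "jaw": 2},
    {"translation": [-4.5, 1.2, 2.5], "delta_rot": [-0.2, 0, 0.01], "jaw": 2},
    {"translation": [-4.5, 1.4, 3.5], "delta_rot": [-0.25, 0, 0.01], "jaw": 2},
    {"translation": [-4.5, 1.4, 4.2], "delta_rot": [-0.25, 0, 0.01], "jaw": 2},
    {"translation": [-4.5, 1.4, 4.4], "delta_rot": [-0.25, 0, 0.01], "jaw": 2}
  ]
}}

```text
time: 6.55
tool_pos: [0.5722, -0.3016, 0.2804]
tool_rot: [0.093, 0.772, 0.624, 0.078]
contact_force: [-0.6, 0.4, -3.3]
gripper_width: 0.392
grasp_force: 60.7
```

```bash
python3 -c "
from h import *
np.set_printoptions(precision=4,suppress=True)
s=state()
go(place(.040,0,.025),R_)
fs={n:grab_frame(n) for n in('side','top')}
a=cv2.resize(fs['side']['pixels'][180:330,260:410],(400,400));b=cv2.resize(fs['top']['pixels'][120:220,340:440],(400,400))
cv2.imwrite('pics/p.png',np.hstack([a,b]))
# red box in hand in rest frame
for n,f in fs.items():
    P=cloud(f);h,sa,v=cv2.split(cv2.cvtColor(f['pixels'],cv2.COLOR_BGR2HSV))
    m=((h<8)|(h>172))&(sa>130)&(v>40)&(abs(P[...,1]+.31)<.12)&(P[...,2]>.1)&(abs(P[...,0]-.59)<.12)
    w=(P[m]-O_)@B_; print(n,len(w),np.percentile(w,[2,50,98],axis=0))
"
```

```text
d_cm [-0.37  0.03  7.55] rv [-0.001 -0.004  0.003] other [ 0.006 -0.002 -3.139]
side 2410 [[-0.0242 -0.057   0.1131]
 [ 0.0159 -0.0051  0.469 ]
 [ 0.0513  0.0727  0.5296]]
top 3056 [[-0.0206 -0.0503  0.1599]
 [ 0.022   0.0253  0.5065]
 [ 0.0694  0.0867  0.5307]]
```

View pics/p.png

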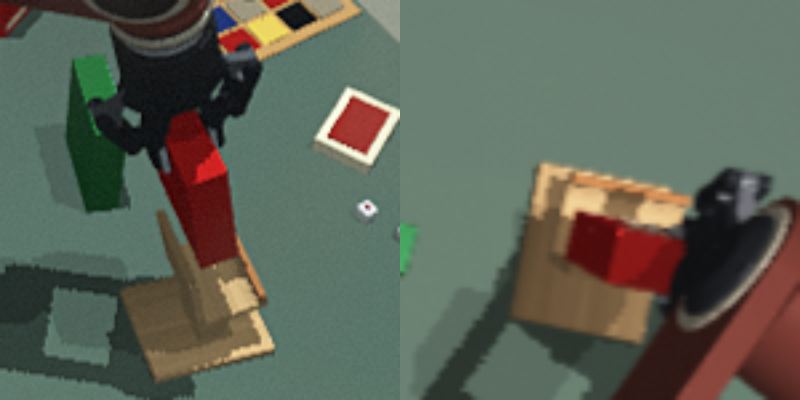

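The left crop shows the tilted red box parallel to the backrest, above the ledge and behind the lip (lower edge at about (215,262)). Lower it to 25 mm above the ledge and check numerically.

Emit:
{"op": "send_rows", "data": {
  "steps": [
    {"translation": [-0.2, 0, 1], "delta_rot": [0, 0, 0], "jaw": 2},
    {"translation": [-0.4, 0, 2.3], "delta_rot": [0, 0, 0], "jaw": 2},
    {"translation": [-0.4, 0, 3.6], "delta_rot": [0, 0, 0], "jaw": 2},
    {"translation": [-0.4, 0, 4.9], "delta_rot": [0, 0, 0], "jaw": 2},
    {"translation": [-0.4, 0, 6], "delta_rot": [0, 0, 0], "jaw": 2},
    {"translation": [-0.4, 0, 7], "delta_rot": [0, 0, 0], "jaw": 2},
    {"translation": [-0.4, 0, 7.5], "delta_rot": [0, 0, 0], "jaw": 2},
    {"translation": [-0.4, 0, 7.5], "delta_rot": [0, 0, 0], "jaw": 2}
  ]
}}

```text
time: 7.45
tool_pos: [0.5915, -0.3091, 0.2103]
tool_rot: [0.096, 0.771, 0.624, 0.079]
contact_force: [-0.4, -1.0, -2.8]
gripper_width: 0.392
grasp_force: 60.7
```

```bash
cat > chk.py <<'E'
from h import *
np.set_printoptions(precision=4,suppress=True)
s=state();print(s['contact_force'],s['tool_pos'],"red est",(s['tool_pos']-O_)@B_-[-.017,0,.1055])
for n in('side','top'):
    f=grab_frame(n);P=cloud(f);h,sa,v=cv2.split(cv2.cvtColor(f['pixels'],cv2.COLOR_BGR2HSV))
    W=(P-O_)@B_
    m=((h<8)|(h>172))&(sa>150)&(v>30)&(abs(W[...,1])<.09)&(W[...,2]>-.03)&(W[...,2]<.17)&(abs(W[...,0]-.01)<.07)
    w=W[m]; print(n,len(w),np.percentile(w,[1,50,99],axis=0).ravel())
    e=w[abs(w[:,1]-np.percentile(w[:,1],5))<.006]; print("  end face x",np.percentile(e[:,0],[2,98]),"z",np.percentile(e[:,2],[1,99]))
    cv2.imwrite(f'pics/c_{n}_{s["time"]:.1f}.png',cv2.resize(f['pixels'][200:330,270:400] if n=='side' else f['pixels'][120:220,340:440],(400,400)))
E
python3 chk.py; python3 -c "
from h import *
go(place(.040,0,.0),R_)"
```

```text
[-0.4354 -0.9665 -2.8265] [ 0.5915 -0.3091  0.2103] red est [0.0427 0.0002 0.0275]
side 924 [ 0.0088 -0.0508  0.0303  0.0232 -0.0419  0.1355  0.0425  0.027   0.1616]
  end face x [0.0099 0.0418] z [0.031  0.1606]
top 335 [0.0092 0.0138 0.0398 0.0274 0.043  0.1558 0.0426 0.0525 0.1628]
  end face x [0.0093 0.0427] z [0.1501 0.164 ]
d_cm [ 0.01 -0.39  2.91] rv [ 0.006 -0.002  0.004] other [ 3.000e-03  1.000e-02 -3.137e+00]
```

Camera and kinematics agree: cover at x≈42 mm, y≈0, bottom about 28 mm above the ledge. Lower slowly, shifting 4 mm towards the backrest.

Emit:
{"op": "send_rows", "data": {
  "steps": [
    {"translation": [0, -0.2, 0.4], "delta_rot": [0, 0, 0], "jaw": 2},
    {"translation": [0, -0.4, 0.8], "delta_rot": [0, 0, 0], "jaw": 2},
    {"translation": [0, -0.4, 1.2], "delta_rot": [0, 0, 0], "jaw": 2},
    {"translation": [0, -0.4, 1.6], "delta_rot": [0, 0, 0], "jaw": 2},
    {"translation": [0, -0.4, 2.0], "delta_rot": [0, 0, 0], "jaw": 2},
    {"translation": [0, -0.4, 2.2], "delta_rot": [0, 0, 0], "jaw": 2},
    {"translation": [0, -0.4, 2.4], "delta_rot": [0, 0, 0], "jaw": 2},
    {"translation": [0, -0.4, 2.4], "delta_rot": [0, 0, 0], "jaw": 2}
  ]
}}

```text
time: 8.35
tool_pos: [0.5938, -0.3097, 0.187]
tool_rot: [0.096, 0.771, 0.624, 0.079]
contact_force: [0.9, 0.3, -4.3]
gripper_width: 0.392
grasp_force: 60.7
```

```bash
python3 chk.py
```

```text
[ 0.9152  0.3155 -4.2827] [ 0.5938 -0.3097  0.187 ] red est [0.0393 0.     0.0043]
side 862 [ 0.0055 -0.0508  0.0073  0.0204 -0.044   0.1155  0.0391  0.0122  0.1394]
  end face x [0.0066 0.0383] z [0.007 0.138]
top 321 [0.0057 0.0149 0.0168 0.0238 0.0429 0.1319 0.0389 0.0527 0.1397]
  end face x [0.0066 0.0388] z [0.1287 0.1648]
```

Emit:
{"op": "send_rows", "data": {
  "steps": [
    {"translation": [0, -0.1, 0.1], "delta_rot": [0, 0, 0], "jaw": 2},
    {"translation": [0, -0.2, 0.2], "delta_rot": [0, 0, 0], "jaw": 2},
    {"translation": [0, -0.2, 0.3], "delta_rot": [0, 0, 0], "jaw": 2},
    {"translation": [0, -0.2, 0.35], "delta_rot": [0, 0, 0], "jaw": 2},
    {"translation": [0, -0.2, 0.4], "delta_rot": [0, 0, 0], "jaw": 2},
    {"translation": [0, -0.2, 0.45], "delta_rot": [0, 0, 0], "jaw": 2},
    {"translation": [0, -0.2, 0.45], "delta_rot": [0, 0, 0], "jaw": 2},
    {"translation": [0, -0.2, 0.45], "delta_rot": [0, 0, 0], "jaw": 2}
  ]
}}

```text
time: 9.25
tool_pos: [0.593, -0.3096, 0.1826]
tool_rot: [0.097, 0.771, 0.624, 0.079]
contact_force: [0.4, -1.0, -3.4]
gripper_width: 0.386
grasp_force: 60.7
```

```bash
python3 chk.py
```

```text
[ 0.3868 -0.9724 -3.3983] [ 0.593  -0.3096  0.1826] red est [ 0.0375 -0.      0.0002]
side 830 [ 0.004  -0.0512  0.0057  0.0191 -0.0457  0.1128  0.0373  0.0105  0.135 ]
  end face x [0.0047 0.0369] z [0.0056 0.1344]
top 318 [0.0039 0.0142 0.0127 0.0219 0.0433 0.128  0.0368 0.0526 0.1357]
  end face x [0.006  0.0368] z [0.1224 0.1487]
```

No contact yet. A few more mm.

Emit:
{"op": "send_rows", "data": {
  "steps": [
    {"translation": [0, 0, 0.05], "delta_rot": [0, 0, 0], "jaw": 2},
    {"translation": [0, -0.1, 0.1], "delta_rot": [0, 0, 0], "jaw": 2},
    {"translation": [0, -0.1, 0.15], "delta_rot": [0, 0, 0], "jaw": 2},
    {"translation": [0, -0.1, 0.2], "delta_rot": [0, 0, 0], "jaw": 2},
    {"translation": [0, -0.1, 0.25], "delta_rot": [0, 0, 0], "jaw": 2},
    {"translation": [0, -0.1, 0.25], "delta_rot": [0, 0, 0], "jaw": 2},
    {"translation": [0, -0.1, 0.25], "delta_rot": [0, 0, 0], "jaw": 2},
    {"translation": [0, -0.1, 0.25], "delta_rot": [0, 0, 0], "jaw": 2}
  ]
}}

```text
time: 10.15
tool_pos: [0.593, -0.3096, 0.1821]
tool_rot: [0.097, 0.771, 0.624, 0.079]
contact_force: [-4.9, 2.9, 7.3]
gripper_width: 0.383
grasp_force: 62.1
```

```bash
python3 chk.py
```

```text
[-4.8534  2.9238  7.3092] [ 0.593  -0.3096  0.1821] red est [ 0.0374 -0.0001 -0.0003]
side 831 [ 0.004  -0.0508  0.0041  0.019  -0.0457  0.1132  0.0372  0.0102  0.1346]
  end face x [0.0049 0.0367] z [0.0036 0.1337]
top 314 [0.0035 0.014  0.0142 0.0219 0.0436 0.1275 0.0369 0.0525 0.1365]
  end face x [0.0058 0.0369] z [0.1161 0.1521]
```

Contact is made (about 10 N). Relax slightly and open gently.

Emit:
{"op": "send_rows", "data": {
  "steps": [
    {"translation": [0, 0, -0.15], "delta_rot": [0, 0, 0], "jaw": 2},
    {"translation": [0, 0, -0.15], "delta_rot": [0, 0, 0], "jaw": 3.4},
    {"translation": [0, 0, -0.15], "delta_rot": [0, 0, 0], "jaw": 3.6},
    {"translation": [0, 0, -0.15], "delta_rot": [0, 0, 0], "jaw": 3.9},
    {"translation": [0, 0, -0.15], "delta_rot": [0, 0, 0], "jaw": 4.3},
    {"translation": [0, 0, -0.15], "delta_rot": [0, 0, 0], "jaw": 5},
    {"translation": [0, 0, -0.15], "delta_rot": [0, 0, 0], "jaw": 6},
    {"translation": [0, 0, -0.15], "delta_rot": [0, 0, 0], "jaw": 7}
  ]
}}

```text
time: 11.05
tool_pos: [0.5923, -0.3095, 0.1813]
tool_rot: [0.097, 0.771, 0.624, 0.079]
contact_force: [0.1, -0.6, -0.0]
gripper_width: 0.817
grasp_force: 0.0
```

```bash
python3 chk.py
```

```text
[ 0.142  -0.5879 -0.0103] [ 0.5923 -0.3095  0.1813] red est [ 0.0365 -0.0001 -0.0009]
side 815 [ 0.0001 -0.0508  0.006   0.0156 -0.0462  0.1177  0.0339  0.0144  0.1347]
  end face x [0.0016 0.0338] z [0.0052 0.1336]
top 327 [-0.0004  0.0153  0.0131  0.0188  0.0432  0.1269  0.0353  0.0524  0.1349]
  end face x [0.0005 0.033 ] z [0.1052 0.135 ]
```

The box has settled back against the rest at x≈34 mm. Retreat along the tool axis.

Emit:
{"op": "send_rows", "data": {
  "steps": [
    {"translation": [0, 0, -0.3], "delta_rot": [0, 0, 0], "jaw": 7.5},
    {"translation": [0, 0, -1], "delta_rot": [0, 0, 0], "jaw": 7.5},
    {"translation": [0, 0, -2], "delta_rot": [0, 0, 0], "jaw": 7.5},
    {"translation": [0, 0, -3.5], "delta_rot": [0, 0, 0], "jaw": 7.5},
    {"translation": [0, 0, -5.5], "delta_rot": [0, 0, 0], "jaw": 7.5},
    {"translation": [0, 0, -7.5], "delta_rot": [0, 0, 0], "jaw": 7.5},
    {"translation": [0, 0, -9], "delta_rot": [0, 0, 0], "jaw": 7.5},
    {"translation": [0, 0, -10], "delta_rot": [0, 0, 0], "jaw": 7.5}
  ]
}}

```text
time: 11.95
tool_pos: [0.5682, -0.3047, 0.2812]
tool_rot: [0.098, 0.771, 0.624, 0.079]
contact_force: [-0.1, -1.2, 0.2]
gripper_width: 0.88
grasp_force: 0.0
```

```bash
python3 chk.py; ls pics | tail -4; python3 -c "
import cv2,glob,numpy as np
a=[sorted(glob.glob(f'pics/c_{n}_*.png'),key=lambda p:float(p.split('_')[-1][:-4]))[-1] for n in('side','top')]
cv2.imwrite('pics/end.png',np.hstack([cv2.imread(p) for p in a]))"
```

```text
[-0.139  -1.2428  0.1864] [ 0.5682 -0.3047  0.2812] red est [ 0.0369 -0.0006  0.102 ]
side 1035 [ 0.0001 -0.051   0.0068  0.0153 -0.0317  0.129   0.0338  0.0474  0.1351]
  end face x [0.0018 0.0338] z [0.0043 0.1336]
top 504 [-0.0007 -0.0234  0.0149  0.0184  0.0287  0.1286  0.0351  0.0522  0.1355]
  end face x [0.0014 0.0326] z [0.1218 0.1353]
g.png
p.png
side.png
top.png
```

View pics/end.png

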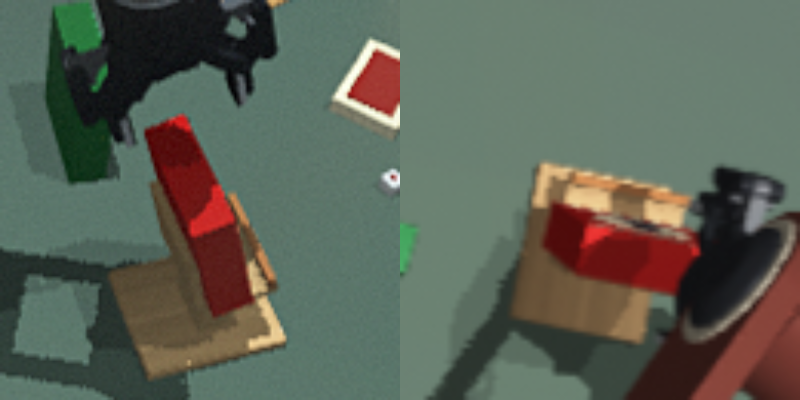

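The box leans on the backrest (side crop around (200,220)) with its cover towards the lip, the gripper is clear above, and green still stands at (75,90).

```bash
python3 -c "
from plant import *
print(job_done())"
```

```text
the job is handed in; nothing more can be done
None
```

The red game stands in the stand, centred and leaning on the backrest with its cover towards the lip; the gripper has let go and the blue and green games were not touched. The job is handed in, with no verdict returned.

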